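# Slide the object carrier past the spring stop

## Task

In this museum store a lidded china tureen stands on a sliding carrier board. Press the long steel pad of the spring stop down with the fingertips so that its pin sinks out of the way, and keep it down while pushing the carrier's side bar past the pin, until the carrier is fully home against the rubber end bumper; then let go so that the pin springs up behind the bar and locks it in. Only press and push: do not lift or tip the carrier, do not touch or upset the tureen, and leave the other things alone.

Things in the scene. Friction and masses are not known exactly. Their poses are not given: they have to be found in the camera images.
- track: Fixed slide track, grey base plate 185 x 400 mm with a straight channel, walls 38 mm high. Origin: on the bench, on the channel's middle line, level with the stop pin. +y (level) is the direction to push the carrier, z is up; pad and pin lie on the -x side. Plate spans x -127 to +59, y -220 to +180 mm. Rubber bumper face at y = +148 mm.
- carrier: Loose plywood board 90 x 240 x 12 mm, about 0.4 kg, held under the channel's lips: slides along the track's y only, 2 to 10 N. Origin: centre of its underside, 20 mm above the bench; axes as the track's. Halfway along, an aluminium side bar 20 mm thick (y -10 to +10) sticks out to x = -120 mm, 42 to 72 mm above the bench. Starts at track y -66 to -22 mm; home (at the bumper) is y = +28 mm.
- bar_back (a point): Lower edge of the rear (-y) face of the carrier's side bar, 102 mm to the -x side of the carrier's middle line, 42 mm above the bench, straight above the pad's middle line. A fingertip standing on the pad pushes the bar here. At home it is at track y = +18 mm, 12 mm past the pin's rim.
- stop (a joint): Downward travel of the spring stop in m: 0 = up, 0.012 = fully down. Pad and pin are one piece moving straight down; spring about 2 N at the top, 5 N fully down. When up the pin stands 8 mm above the underside of the carrier's bar, so press more than 8 mm (best 10 or more) to let it pass; once over the pin, the bar itself keeps it down.
- pad (a point): Centre of the top of the stop's press pad, a flat steel strip 36 mm wide (track's x) and 160 mm long (track y -140 to +20 mm; this point is at x -102, y -60 mm). When up its top is 39 mm above the bench, 3 mm below the carrier's bar, which crosses above it. Otherwise the room above it is free.
- pin (a point): Centre of the top of the stop's upright steel pin, 12 mm diameter, between the pad and the channel, 34 mm to the +x side of the pad's middle line; 50 mm above the bench when up. It blocks the inner half of the carrier's bar.
- tureen: Loose lidded white china tureen, 74 mm diameter, 61 mm tall, 0.2 kg, standing upright on the front half of the carrier. Origin: centre of its foot; z up. Rides along; not to be touched.
- candlestick: Bystander: brass candlestick, 70 mm foot, 124 mm tall, on the bench on the track's +x side. Origin: centre of its underside.
- jar: Bystander: amber glass jar with a black cap, 60 mm diameter, 85 mm tall, on the bench on the track's +x side. Origin: centre of its underside.
- carton: Bystander: small cardboard carton 60 x 90 x 45 mm, on the bench beyond the track's +y end. Origin: centre of its underside.

How it is judged:
On the way, in this order (a step that is already met when the one before it is completed fails the run):
1. the stop is pressed down while the carrier's bar is still before the pin (value of joint stop above 0.0085 m and y of bar_back in the frame of track below -0.024 m), for 0.1 s.
2. the carrier's bar has been slid over the pin, which is still down (value of joint stop above 0.0065 m and y of bar_back in the frame of track between -0.014 and 0.006 m), for 0.05 s.
At the end, for the whole second after the job is handed in: The carrier lies flat in its channel within 8 mm of the end bumper, the stop has sprung back up (within 1.5 mm) behind the carrier's bar, the tureen stands upright on the carrier, and everything is at rest (y of carrier in the frame of track above 0.02 m and value of joint stop below 0.0015 m and angle between carrier's own z axis and vertical below 0.06 rad and z of carrier in the frame of track below 0.025 m and angle between tureen's own z axis and vertical below 0.15 rad and horizontal distance between tureen and carrier below 0.11 m and linear speed of each of carrier, tureen below 0.02 m/s); the robot touches nothing.
It fails at once if the carrier is lifted or tipped (angle between carrier's own z axis and vertical above 0.12 rad or z of carrier in the frame of track above 0.03 m).
It fails at once if the robot touches the tureen (contact force between any of the fingers, the arm and tureen above 0.3 N).
It fails at once if the tureen is upset (angle between tureen's own z axis and vertical above 0.3 rad).
It fails at once if a bystander is disturbed (distance of any of candlestick, jar, carton from where it was at the start of the episode above 0.02 m).
It also fails if it takes over 35 s, if anything falls off the work surface, if the arm or the gripper's body presses on something with over 40 N, if the wrist force passes 120 N, or if a joint passes its speed limit or range.

## Robot

A 6-joint arm with a two-finger parallel gripper is mounted at the origin on the work surface. World frame = base frame: x ahead of the robot, y to its left, z up, the work surface at z = 0. Lengths are in m, angles in rad, forces in N, time in s.
With the tool pointing down it reaches from about 0.35 to 0.875 m from the base axis. Payload 4.2 kg.
Tool frame: the origin (TCP) lies midway between the tips of the shut fingers; the grasp point (between the pads) lies 19 mm behind it (r.hold_point_z is the distance from the TCP to the grasp point, in m); y points along the fingers, x is the direction in which the jaws open and shut, and the axes are right-handed (so a half turn about y gives the same grasp; the last joint's range is limited). The gripper opens to 85 mm and grips with 20 to 120 N. Pads are 22 mm wide; open, the fingers measure 114 mm over their backs; the gripper's body (76 mm by 85 mm) begins 54 mm behind the grasp point. The pads swing forward as they close: fully open they stand 13 mm farther back than shut.
Start: joints at [1.561, 0.385, 0.008, 0, -1.194, -0.259], TCP at [0.166, 0.603, 0.231] pointing down, gripper open.
Joint ranges: [-3.14, 3.14], [-1.21, 2.06], [-1.07, 1.41], [-3.16, 2.05], [-2.99, -0.16], [-3.1, 3.1]. Speed limits (rad/s): [2.79, 2.79, 3.14, 3.14, 3.14, 3.14].

## Interface

Orientations are given as a 3x3 rotation matrix whose columns are the frame's x, y, z axes.
In Python, from plant import r gives the robot as it stands. Calls block until the motion is done:
- r.reach(position, orientation): joint-space move of the TCP to a pose.
- r.move_straight(position, max_speed=0.15, rot=None): straight line of the TCP; rot=None keeps the orientation; max_speed is the mean speed in m/s.
- r.movej(angles): joint-space move.
- r.gripper_to(opening): finger opening in m; the grip force is fixed at half the most; returns when the fingers have stopped.
- r.pause(seconds).
- r.inverse_kinematics(position, orientation): joint angles nearest the present ones, or None.
- r.get_obs(): the state.
- r.snapshot(name): name is "scene" or "side" or "wrist"; returns the picture (480x640x3 uint8, red, green, blue); there is no depth.
- r.camera_info(name): a dict with "camera_matrix" (3x3 intrinsics, pixels), "k1" (the pictures are not rectified: a ray, as slopes to the right and down, at radius r is drawn at 1 + k1 r^2 times it, then the intrinsics apply), "eye" and "orientation" of the camera in the world; the wrist camera has in their place "hand_eye" (4x4, takes a point from camera to tool coordinates, whose origin is the TCP and whose axes are the tool frame's). Camera axes: x right, y up, looking along -z (the intrinsics and any distortion apply to the point x, -y, -z); pixel columns grow to the right and rows downward; lengths in m; the calibration is good to about 2 mm. A picture is of the moment at which its call begins: read the wrist's pose just before it. camera_info takes no time and is no camera call.
A pose or a line that the arm cannot do raises r.MotionError and nothing moves.
- r.sign_off(): hands the job in, once; it reports no verdict.
Trained networks look in the newest picture that a camera, given by its name, has taken for a name from the list of things; names that differ only in an ending like _2 or _b are one class to them, and where a whole thing is asked for, a point or a joint stands for the part that bears it (a point fixed in the world has none). Each returns a list of dicts, best first, with "confidence" (0 to 1); they miss things now and then, are a little off and sometimes report something else, mostly with a low value. They report only what shows in the picture. A call takes as long as a camera call.
- r.look_for(camera, thing): "location" ([x, y, z] in m, in world coordinates, good to about 4 mm: the middle of the surface that is visible of it).
- r.cut_out(camera, thing): "region" (480x640 bool, what is visible of it).
- r.landmark_of(camera, thing): "location" ([x, y, z] in m, in world coordinates, good to about 4 mm: a listed point, or the origin of a listed thing).
The state is a dict: "clock": time; "qpos": joint angles; "qvel": joint speeds; "joint_efforts": joint torques, N m; "ee_pos": TCP position; "tool_rot": TCP orientation; "contact_force": force on the tool from outside, world axes, zero at the start; "wrist_torque": the same for the moment, N m; "opening": finger opening in m.
Only numpy, scipy, OpenCV 4.12 (cv2) and the standard library are available. Lean on these libraries where they do the work, as an engineer would, in place of code of your own. Each camera call takes 0.05 s, during which the arm holds its last target. There are 200 camera calls.

## Working session

There is one attempt and no reset: what is moved stays moved. The work goes in short steps, each a Python script; the robot and the scene stay as the last script left them, time stands still between calls to the robot, and variables do not carry over. Pictures are saved under pics/ and viewed, about 8 in all and at most 12, crops included, and the job is handed in when it is done.

```bash
mkdir -p pics; ls
python3 - <<'E'
from plant import r
import cv2,numpy as np
np.set_printoptions(precision=4,suppress=True)
o=r.get_obs();print(o['clock'],o['ee_pos'],o['tool_rot'],o['contact_force'],r.hold_point_z)
for c in ["scene","side","wrist"]:
    im=r.snapshot(c);cv2.imwrite(f"pics/{c}0.png",im[...,::-1])
    for t in ["track","carrier","bar_back","pad","pin","tureen","candlestick","jar","carton"]:
        print(c,t,[(np.round(d['location'],4),round(d['confidence'],2)) for d in r.landmark_of(c,t)[:2]])
    i=r.camera_info(c);print({k:np.round(v,4).tolist() for k,v in i.items()})
a=[cv2.imread(f"pics/{c}0.png") for c in ["scene","side"]]
cv2.imwrite("pics/both.png",cv2.resize(np.vstack(a),(400*1,600)) if 0 else np.hstack([cv2.resize(x,(400,300)) for x in a]))
print(r.get_obs()['clock'])
E
```

```text
pics
0.0 [0.1658 0.602  0.2302] [[-0.2658 -0.0005  0.964 ]
 [-0.964  -0.0021 -0.2658]
 [ 0.0021 -1.      0.0001]] [-0.6262 -0.5358  0.5835] 0.0187
scene track [(array([0.5882, 0.0969, 0.    ]), 0.56)]
scene carrier [(array([0.5819, 0.0634, 0.0181]), 0.69)]
scene bar_back [(array([0.4803, 0.0802, 0.0438]), 0.86)]
scene pad []
scene pin [(array([0.5245, 0.1129, 0.0509]), 0.61)]
scene tureen [(array([0.6005, 0.1284, 0.033 ]), 0.66)]
scene candlestick [(array([ 0.6918,  0.0199, -0.0001]), 0.96), (array([0.4784, 0.0651, 0.0396]), 0.61)]
scene jar [(array([ 0.7068,  0.112 , -0.0004]), 0.9), (array([0.5788, 0.0636, 0.0173]), 0.68)]
scene carton [(array([ 0.6106,  0.3697, -0.0009]), 0.69)]
{'camera_matrix': [[452.7127, 0.0, 320.6283], [0.0, 452.7127, 249.1256], [0.0, 0.0, 1.0]], 'k1': -0.1131, 'eye': [0.82, -0.2867, 0.6071], 'orientation': [[0.8819, -0.3445, 0.3219], [0.4712, 0.6659, -0.5783], [-0.0151, 0.6617, 0.7496]]}
side track [(array([0.5908, 0.0901, 0.0045]), 0.61)]
side carrier [(array([0.583 , 0.059 , 0.0188]), 0.55)]
side bar_back [(array([0.479 , 0.0827, 0.0394]), 0.75)]
side pad 
[... 280 characters left out ...]
 0.0032]), 0.68)]
side carton [(array([ 0.6111,  0.3679, -0.0039]), 0.94)]
{'camera_matrix': [[453.7966, 0.0, 315.8947], [0.0, 453.7966, 241.4087], [0.0, 0.0, 1.0]], 'k1': -0.021, 'eye': [0.3408, 0.5009, 0.5338], 'orientation': [[-0.8092, 0.4341, -0.396], [-0.5874, -0.5801, 0.5643], [0.0153, 0.6892, 0.7244]]}
wrist track []
wrist carrier []
wrist bar_back []
wrist pad []
wrist pin []
wrist tureen []
wrist candlestick []
wrist jar []
wrist carton []
{'camera_matrix': [[370.5119, 0.0, 325.8921], [0.0, 370.5119, 246.4558], [0.0, 0.0, 1.0]], 'k1': -0.0608, 'hand_eye': [[1.0, -0.0014, 0.0009, 0.0003], [0.0013, 0.3112, -0.9503, -0.1426], [0.0011, 0.9503, 0.3112, 0.0793], [0.0, 0.0, 0.0, 1.0]]}
1.5
```

View pics/scene0.png

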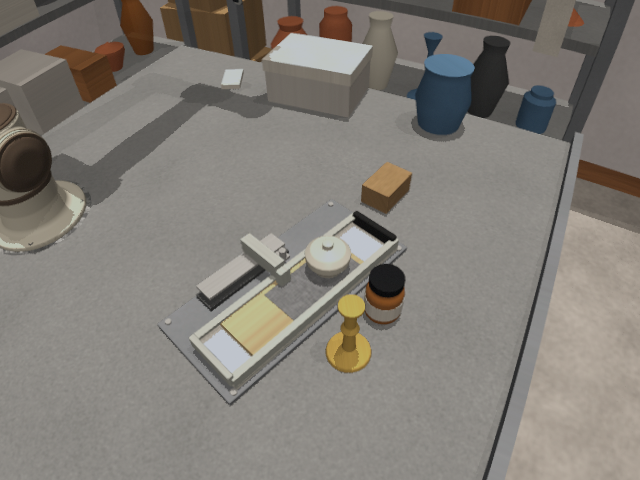

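View pics/wrist0.png

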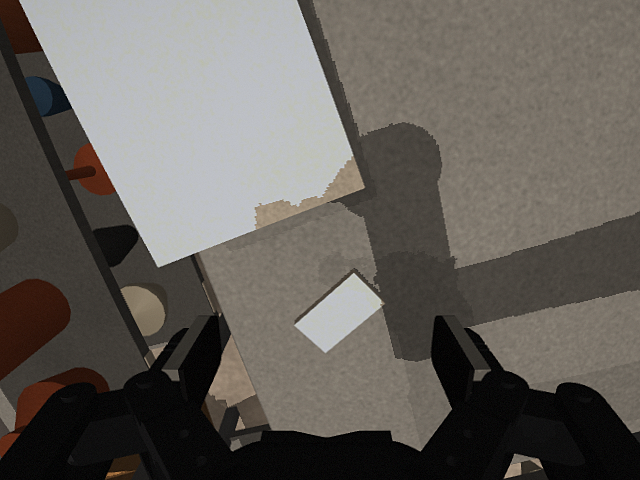

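The scene picture shows the track running up and right. The bar is near pixel (265,255), the pin near (283,255), the pad from (205,285) to (280,245), and the tureen at (328,255). The wrist picture shows only the bench beyond. The scene and side estimates agree to about 4 mm. Next I'll shut the gripper and hover behind the bar to look from near.

```bash
cat > h.py <<'E'
import numpy as np,cv2
from plant import r
np.set_printoptions(precision=4,suppress=True)
def R(yaw):  # tool z = -track y, tool y down
    c,s=np.cos(yaw),np.sin(yaw)
    return np.array([[-c,0,s],[-s,0,-c],[0,-1,0]],float)
def W(o,yaw,x,y,z):
    c,s=np.cos(yaw),np.sin(yaw)
    return np.array([o[0]+c*x-s*y,o[1]+s*x+c*y,z])
def px(cam,P,ob=None):
    i=r.camera_info(cam);K=i['camera_matrix'];P=np.atleast_2d(P)
    if cam=='wrist':
        T=np.eye(4);T[:3,:3]=ob['tool_rot'];T[:3,3]=ob['ee_pos'];T=T@i['hand_eye'];E,O=T[:3,3],T[:3,:3]
    else:E,O=i['eye'],i['orientation']
    q=(P-E)@O;u=np.c_[q[:,0],-q[:,1]]/-q[:,2:]
    u=u*(1+i['k1']*(u**2).sum(1,keepdims=True))
    return u@np.diag([K[0][0],K[1][1]])+[K[0][2],K[1][2]]
def draw(cam,im,o,yaw,bb,ob=None):
    im=im[...,::-1].copy()
    loops=[[(-120,-140,39),(-84,-140,39),(-84,20,39),(-120,20,39)],[(-127,-220,4),(59,-220,4),(59,180,4),(-127,180,4)],
      [(-120,bb,42),(-60,bb,42),(-60,bb,72),(-120,bb,72)],[(-68+6*np.cos(a),6*np.sin(a),50) for a in np.arange(0,6.3,.5)]]
    for L,c in zip(loops,[(0,0,255),(0,255,0),(255,0,0),(0,255,255)]):
        p=px(cam,[W(o,yaw,*(np.array(l)/1000)) for l in L],ob)
        cv2.polylines(im,[np.round(p).astype(int)],True,c,1)
    return im
E
python3 - <<'E'
from h import *
o,yaw=(.5895,.0935),-.27
p=W(o,yaw,-.102,-.085,.16)
print(r.inverse_kinematics(p,R(yaw)), r.inverse_kinematics(W(o,yaw,-.102,.01,.025),R(yaw)))
r.gripper_to(0.0)
r.reach(p,R(yaw))
ob=r.get_obs();print(ob['clock'],ob['ee_pos'],ob['contact_force'],ob['opening'],ob['qpos'])
im=r.snapshot('wrist');np.savez('w1.npz',im=im,pos=ob['ee_pos'],rot=ob['tool_rot'])
for t in ["track","carrier","bar_back","pad","pin","tureen"]:
    print(t,[(np.round(d['location'],4),round(d['confidence'],2)) for d in r.landmark_of('wrist',t)[:2]])
cv2.imwrite('pics/w1.png',draw('wrist',im,o,yaw,-43,ob))
s=cv2.cvtColor(cv2.imread('pics/side0.png'),cv2.COLOR_BGR2RGB)
cv2.imwrite('pics/s0d.png',draw('side',s,o,yaw,-43))
print(r.get_obs()['clock'])
E
```

```text
[ 0.4294  0.1923 -0.464   0.     -0.9145 -0.6994] [ 0.5762  0.4488 -0.5166  0.     -0.6053 -0.8462]
4.5667 [0.4689 0.0395 0.1601] [-0.0375 -1.0882  0.3008] -0.0003858075550818011 [ 0.4306  0.1926 -0.4634  0.0001 -0.9144 -0.6994]
track []
carrier [(array([0.5826, 0.0631, 0.0194]), 0.63)]
bar_back [(array([0.4818, 0.0774, 0.0442]), 0.6)]
pad [(array([0.4771, 0.0691, 0.0366]), 0.93), (array([ 0.7127,  0.1107, -0.0023]), 0.71)]
pin [(array([0.5191, 0.1092, 0.0494]), 0.86)]
tureen [(array([0.6046, 0.1285, 0.0305]), 0.62)]
4.9167
```

View pics/w1.png

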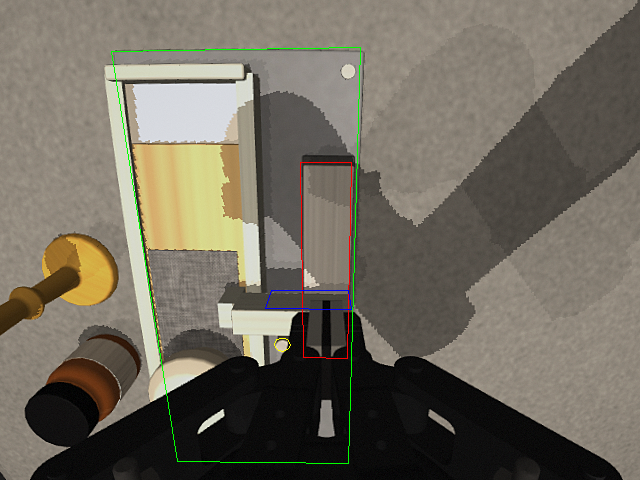

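View pics/s0d.png

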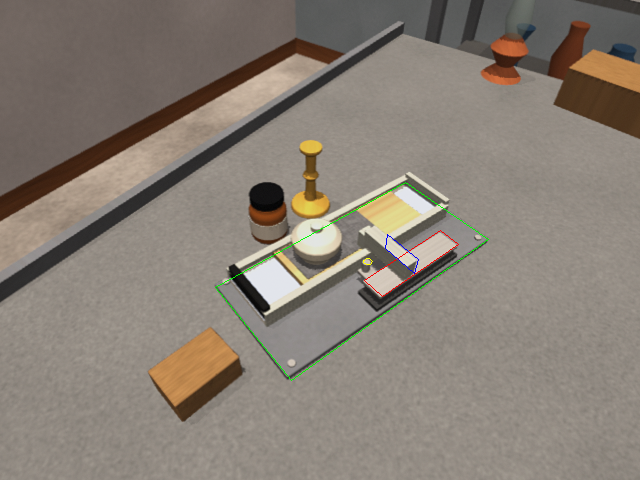

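The overlay from the estimated frame fits the wrist and side pictures within about 2 mm: pad outline (302–353, 163–357), pin (283,344), bar rear face at rows 293–310. I'll go down on the pad and press.

Run:
```python
from h import *
o,yaw=(.5895,.0935),-.27
def f():
    F=np.mean([(r.pause(.02),r.get_obs()['contact_force'])[1] for _ in range(5)],0);return F
F0=f();print('F0',F0)
r.move_straight(W(o,yaw,-.102,-.076,.05),.12)
print(f()-F0)
for z in [.040,.037,.034,.031,.0285,.0275]:
    r.move_straight(W(o,yaw,-.102,-.076,z),.03)
    d=f()-F0;print(z,r.get_obs()['ee_pos'][2],d)
    if d[2]>9: break
ob=r.get_obs();im=r.snapshot('side');cv2.imwrite('pics/s1.png',cv2.resize(im[160:340,280:520,::-1],None,fx=3,fy=3))
print(ob['clock'])
```

```text
F0 [-0.0563 -0.0472  0.0502]
[0.2231 0.266  0.2232]
0.04 0.03996282883448252 [-0.0101  0.3182  0.3323]
0.037 0.03731201237676243 [0.7109 0.2382 2.41  ]
0.034 0.03419080493217709 [1.1515 0.4203 2.8688]
0.031 0.031140577101871444 [1.4559 0.4568 3.7429]
0.0285 0.028733652926465934 [ 2.0697 -0.1998  4.6133]
0.0275 0.02770106440146238 [2.8942 0.3423 4.871 ]
8.3833
```

View pics/s1.png

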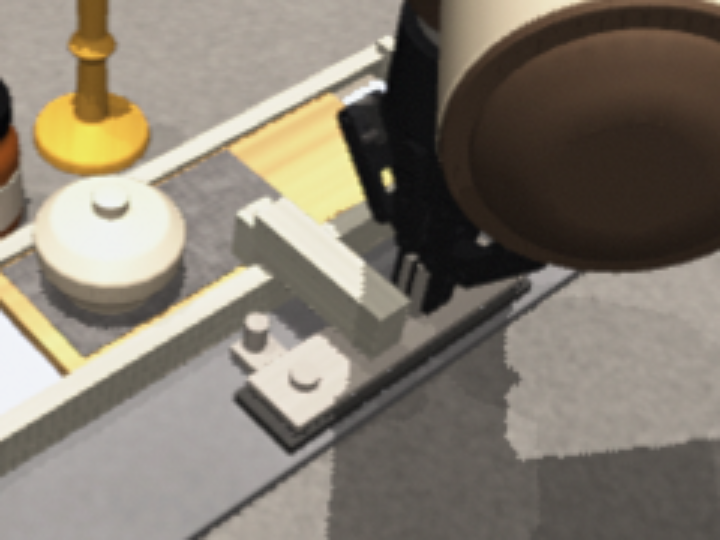

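The side view shows the tips on the pad behind the bar. The pad is down about 11 mm (spring 4.9 N) and the bar is still before the pin at (255,330) in the crop. I'll push now.

Run:
```python
from h import *
o,yaw=(.5895,.0935),-.27
c,s=np.cos(yaw),np.sin(yaw)
r.pause(.2)
for y in [-.06,-.045,-.03,-.015,-.008,-.002,.002,.005,.007,.009,.011]:
    r.move_straight(W(o,yaw,-.102,y,.0273),.04)
    F=np.mean([(r.pause(.02),r.get_obs()['contact_force'])[1] for _ in range(4)],0)
    ob=r.get_obs();p=ob['ee_pos']-[*o,0]
    print(y,'act y %.4f z %.4f'%(-s*p[0]+c*p[1],p[2]),'F trk',np.round([c*F[0]+s*F[1],-s*F[0]+c*F[1],F[2]],2))
    if -s*F[0]+c*F[1]<-16: break
ob=r.get_obs();print(ob['clock'])
for cam in ['scene','side']:
    im=r.snapshot(cam);cv2.imwrite(f'pics/{cam}2.png',draw(cam,im,o,yaw,18))
    for t in ['bar_back','carrier','tureen','pin']:
        for d in r.landmark_of(cam,t)[:1]:
            q=np.array(d['location'])-[*o,0];print(cam,t,np.round([c*q[0]+s*q[1],-s*q[0]+c*q[1],q[2]],4),round(d['confidence'],2))
a=cv2.imread('pics/scene2.png')[180:380,150:430];b=cv2.imread('pics/side2.png')[150:350,220:500]
cv2.imwrite('pics/c2.png',np.vstack([cv2.resize(v,None,fx=1.5,fy=1.5) for v in (a,b)]))
```

```text
-0.06 act y -0.0633 z 0.0269 F trk [-0.13 -6.05 11.31]
-0.045 act y -0.0499 z 0.0268 F trk [ -0.27 -10.07  14.23]
-0.03 act y -0.0358 z 0.0268 F trk [ -0.22 -11.97  15.71]
-0.015 act y -0.0212 z 0.0268 F trk [ -0.51 -12.15  16.25]
-0.008 act y -0.0144 z 0.0268 F trk [ -0.82 -12.4   16.84]
-0.002 act y -0.0086 z 0.0268 F trk [ -1.37 -12.75  17.08]
0.002 act y -0.0047 z 0.0268 F trk [ -0.93 -13.19  16.83]
0.005 act y -0.0020 z 0.0268 F trk [ -0.89 -13.77  17.41]
0.007 act y -0.0002 z 0.0268 F trk [ -0.93 -14.11  18.01]
0.009 act y 0.0016 z 0.0268 F trk [ -0.52 -14.22  17.16]
0.011 act y 0.0035 z 0.0268 F trk [ -1.14 -14.55  17.86]
13.3667
scene bar_back [-0.0992  0.0145  0.043 ] 0.77
scene carrier [-0.001   0.0249  0.0198] 0.73
scene tureen [0.0005 0.0943 0.0335] 0.63
scene pin [-0.0684  0.001   0.0389] 0.69
side bar_back [-0.1005  0.0186  0.0384] 0.87
side carrier [-0.002   0.0226  0.0158] 0.58
side tureen [0.0034 0.095  0.0316] 0.81
```

View pics/c2.png

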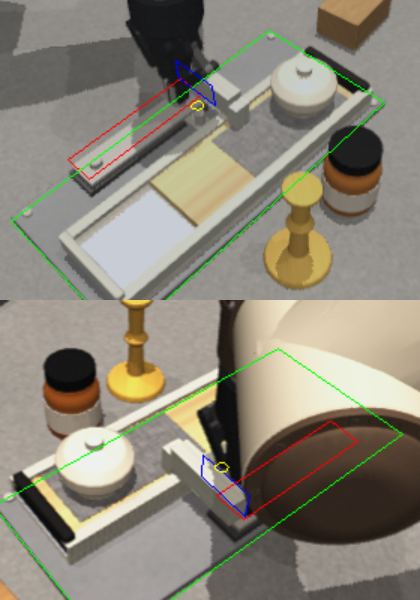

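The bar has gone past the pin, at bar_back y ≈ 14–18 mm with the pin still down. No bumper contact shows in the force yet, so I'll push on until it rises.

Run:
```python
from h import *
o,yaw=(.5895,.0935),-.27
c,s=np.cos(yaw),np.sin(yaw)
last=None
for y in np.arange(.013,.026,.0015):
    r.move_straight(W(o,yaw,-.102,y,.0275),.03)
    F=np.mean([(r.pause(.02),r.get_obs()['contact_force'])[1] for _ in range(4)],0)
    ob=r.get_obs();p=ob['ee_pos']-[*o,0];a=-s*p[0]+c*p[1];fy=-s*F[0]+c*F[1]
    print('%.4f act y %.4f z %.4f'%(y,a,p[2]),'F',fy,F[2])
    if fy<-24: break
    last=a
# back off from the bar, then lift
r.move_straight(W(o,yaw,-.102,a-.012,.029),.04)
r.move_straight(W(o,yaw,-.102,a-.014,.09),.1)
r.move_straight(W(o,yaw,-.102,a-.09,.20),.2)
ob=r.get_obs();print(ob['clock'],ob['contact_force'])
for cam in ['scene','side']:
    im=r.snapshot(cam);cv2.imwrite(f'pics/{cam}3.png',draw(cam,im,o,yaw,18))
    for t in ['bar_back','carrier','tureen','pin','pad','candlestick','jar','carton']:
        for d in r.landmark_of(cam,t)[:1]:
            q=np.array(d['location'])-[*o,0];print(cam,t,np.round([c*q[0]+s*q[1],-s*q[0]+c*q[1],q[2]],4),np.round(d['location'],3),round(d['confidence'],2))
a=cv2.imread('pics/scene3.png')[190:330,180:420];b=cv2.imread('pics/side3.png')[160:300,240:480]
cv2.imwrite('pics/c3.png',np.vstack([cv2.resize(v,None,fx=2,fy=2) for v in (a,b)]))
```

```text
0.0130 act y 0.0057 z 0.0268 F -13.450530482501344 16.955247982369272
0.0145 act y 0.0071 z 0.0268 F -14.081463292325088 16.703317663026738
0.0160 act y 0.0073 z 0.0268 F -18.30277249506537 17.399081104777025
0.0175 act y 0.0074 z 0.0268 F -22.897807868341367 19.14256202383313
0.0190 act y 0.0075 z 0.0268 F -27.42387875084823 20.185353963900464
17.7667 [-0.1602 -1.07   -0.2936]
scene bar_back [-0.102   0.0204  0.0443] [0.497 0.14  0.044] 0.64
scene carrier [-0.0013  0.028   0.0195] [0.596 0.121 0.02 ] 0.63
scene tureen [0.0016 0.0977 0.0322] [0.617 0.187 0.032] 0.72
scene pin [-0.0658  0.0008  0.0474] [0.526 0.112 0.047] 0.8
scene pad [-0.1003 -0.0589  0.0362] [0.477 0.064 0.036] 0.92
scene candlestick [ 0.1205 -0.0444  0.0016] [0.694 0.019 0.002] 0.8
scene jar [0.1076 0.0522 0.001 ] [0.707 0.115 0.001] 0.73
scene carton [-0.0552  0.2728 -0.0013] [ 0.609  0.371 -0.001] 0.67
side bar_back [-0.0998  0.0202  0.0386] [0.499 0.14  0.039] 0.67
side carrier [0.0011 0.0264 0.0193] [0.598 0.119 0.019] 0.55
side tureen [0.0047 0.0979 0.0315] [0.62  0.187 0.032] 0.92
side pin [-0.0662  0.0019  0.0535] [0.526 0.113 0.054] 0.96
side pad [-0.1037 -0.0597  0.0348] [0.474 0.064 0.035] 0.81
side candlestick [ 0.1228 -0.0462 -0.0015] [ 0.696  0.016 -0.002] 0.57
side jar [0.1067 0.0527 0.0003] [0.706 0.116 0.   ] 0.77
side carton [-0.053   0.2691 -0.004 ] [ 0.61   0.367 -0.004] 0.7
```

View pics/c3.png

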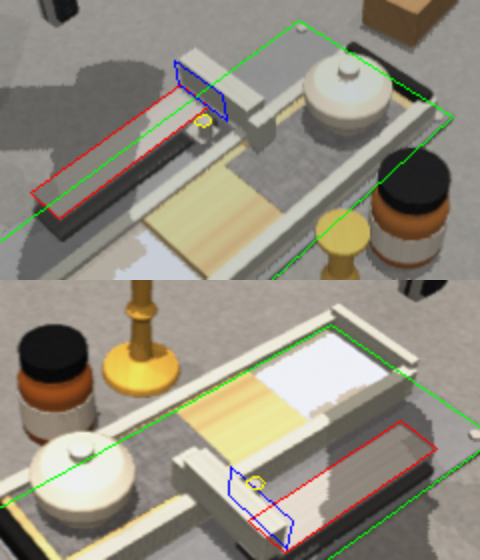

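The force rose sharply when the carrier met the bumper. The picture now shows the bar's rear face on the outline drawn for home. The pin is up at its 50 mm outline behind the bar, the tureen stands upright, and the bystanders have not moved. The robot is clear, so I'll hand in.

```bash
python3 -c "
from h import *
r.pause(.3);r.sign_off();print(r.get_obs()['clock'])"
```

```text
the job is handed in; nothing more can be done
the job is handed in; nothing more can be done
```

The carrier is home against the bumper and the pin has sprung up behind its bar. I handed the job in at about 19 s of the 35 s allowed; no verdict is reported.

**What I did:** I pressed the pad about 11 mm with the shut fingertips (spring 4.9 N). Keeping it down, I pushed the bar over the pin until the push force rose from 14 to 27 N with no further travel. Then I backed off and lifted clear.

**Last checks:**
- **Carrier:** its y was +26 to +28 mm (home is +28), and bar_back was at +20 mm.
- **Stop:** the pin was up, at 47 and 54 mm in the two cameras against 50 mm nominal. That scatter is wider than the 1.5 mm limit, so I relied on the pin lying on its "up" outline in the overlay.
- **Pad height:** the networks read 35–36 mm against 39 mm, which is within their 4 mm error. It disagrees slightly with the overlay, where the pad fits the "up" outline.
- **Tureen and bystanders:** the tureen stood upright, and the candlestick, jar and carton were unmoved within about 4 mm.
- **Push force:** it was higher than the text suggests, 12–14 N while sliding. The downward force was about 17 N, because the pad sat on its lower stop.

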